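# Feed a tool blank home through the grinding guide with a push stick

## Task

Pick up the wooden push stick by its upright handle and use its blade to feed the tool blank lying in the guide's open infeed on through the covered channel, and press it home on the sprung buffer hidden at the end: keep it pressed for about half a second with roughly 12 N on the buffer, over and above the drag felt in the channel (never more than 18 N). Then draw the stick back out and leave it standing flat on its foot on the plate, clear of the guide, with the blank staying home. Move the blank only with the stick, never with the gripper, and leave the other things alone.

Things in the scene. Friction and masses are not known exactly. Their poses are not given: they have to be found in the camera images.
- feed_guide: Fixed steel guide, base 290 x 60 x 4 mm. Origin: underside, on the channel's centre line, at the mouth of the covered part; x = feed direction, z up. Base from x = -100 to +190 mm. Channel 13 mm wide, floor z = 4 mm. Open infeed rails x = -82 to 0 mm, tops z = 13 mm; behind them a flared lead-in to x = -102 mm. Covered x = 0 to 130 mm, roof z = 20 to 25 mm (screws to 28), 6 mm viewing slot.
- end_stop: Fixed steel stop block 22 x 44 x 22 mm with a clamping nut (40 mm high) beyond the cover, at x = +31 to +53 mm. Origin: channel floor, nominal stop face; axes as the guide's. Its tongue reaches back into the channel and ends in a sprung rubber buffer, 14 N per mm, 4 mm travel, whose face stands 0 to 15 mm before the origin (toward -x): not measured, to be found by feel.
- guide_shoe (a point): In the channel at x = 83 mm of the guide: a rounded spring shoe in the -y wall bears on the passing blank with about 5 N. It gives a small bump as the blank enters, then a steady drag of a few N that differs from run to run, and holds the blank where it is left.
- blank: Tool blank to be fed, a square bar 10 x 77 x 10 mm with a plain shank and a ground grey end, lying in the guide's infeed with its front end already a little inside the covered part. Origin at the centre of its underside; its long axis is its y axis and lies along the channel, ground end leading, square shank end to the back.
- push_stick: Loose wooden push stick, 205 mm, about 120 g, standing on its foot. Origin: underside, below the handle; x along the blade to the tip, z up. Foot 40 x 36 x 10 mm; upright handle 36 mm long (x), 14 mm thick (y), top at z = 52 mm: grip across its thickness from above. Blade 9 mm wide, 10 mm high (z = 0 to 10 mm), from the foot to x = 185 mm.
- stick_grip (a point): Middle of the push stick's handle, 35 mm above its underside: the point to grip.
- stick_tip (a point): Centre of the push stick's blade end, 185 mm ahead of the stick's origin, 5 mm above its underside.
- spare_blank: Bystander: a second like tool blank 10 x 77 x 10 mm lying loose on the plate, not in the guide. Leave it alone.
- ring: Bystander: steel setting ring, 60 mm across, 14 mm high.
- knurled_nut: Bystander: knurled nut, 36 mm across, 16 mm high.
- hex_key: Bystander: T-handle hex key, 102 x 84 x 15 mm, lying on the plate.

How it is judged:
On the way, in this order (a step that is already met when the one before it is completed fails the run):
1. the push stick's blade is in the guide's infeed, between the rails (x of stick_tip in the frame of feed_guide above -0.085 m and y of stick_tip in the frame of feed_guide between -0.0085 and 0.0085 m and z of stick_tip in the frame of feed_guide below 0.018 m), for 0.1 s.
2. the stick presses the blank on the stop's buffer with at least 8 N for 0.3 s (contact force between blank and end_stop above 8 N and contact force between push_stick and blank above 4 N), for 0.3 s.
At the end, for the whole second after the job is handed in: The blank lies flat in the covered channel, its middle 33 to 56 mm before the end stop's origin and within 4 mm of the centre line; the push stick stands flat on the plate, its tip behind the guide's back end or over 30 mm beside its centre line, not touching the guide; both at rest (x of blank in the frame of end_stop between -0.056 and -0.033 m and y of blank in the frame of feed_guide between -0.004 and 0.004 m and z of blank in the frame of feed_guide below 0.008 m and (x of stick_tip in the frame of feed_guide below -0.1 m or y of stick_tip in the frame of feed_guide above 0.03 m or y of stick_tip in the frame of feed_guide below -0.03 m) and contact force between push_stick and feed_guide below 0.05 N and angle between push_stick's own z axis and vertical below 0.1 rad and height (world z) of push_stick below 0.005 m and linear speed of each of push_stick, blank below 0.01 m/s).
It fails at once if the blank is pressed on the end stop with more than 18 N (contact force between blank and end_stop above 18 N).
It fails at once if the gripper touches the blank (contact force between the fingers and blank above 1 N).
It fails at once if a bystander is moved more than 15 mm (distance of any of spare_blank, ring, knurled_nut, hex_key from where it was at the start of the episode above 0.015 m).
It also fails if it takes over 59 s, if anything falls off the work surface, if the arm or the gripper's body presses on something with over 40 N, if the wrist force passes 120 N, or if a joint passes its speed limit or range.

## Robot

A 7-joint arm with a two-finger parallel gripper is mounted at the origin on a cart in front of the work surface, level with it; the furniture and walls round the work are solid. World frame = base frame: x ahead of the robot, y to its left, z up, the work surface at z = 0. Lengths are in m, angles in rad, forces in N, time in s.
With the tool pointing down it reaches from about 0.425 to 0.825 m from the base axis. Payload 3.6 kg.
Tool frame: the origin (TCP) lies at the centre of the arm's flange, where the gripper is bolted on; the fingertips stand bot.tcp_to_tips ahead of it and the grasp point (between the pads) lies 155 mm ahead of it (bot.tcp_to_tips is the distance from the TCP to the fingertips, in m); z points along the fingers, y is the line along which they close (so a half turn about z gives the same grasp; the last joint's range is limited). The gripper opens to 85 mm and grips with 20 to 120 N. Pads are 22 mm wide; open, the fingers measure 114 mm over their backs; the gripper's body (76 mm by 85 mm) begins 54 mm behind the grasp point. The pads swing forward as they close: fully open they stand 13 mm farther back than shut.
Start: joints at [1.24, 0.615, -0.013, 1.423, 0.008, 1.103, -0.04], TCP at [0.194, -0.62, 0.405] pointing down, gripper open.
Joint ranges: [-3.12, 3.12], [-0.3, 2.06], [-1.34, 1.32], [0.26, 2.42], [-1.36, 4.5], [0.01, 1.98], [-2.84, 2.84]. Speed limits (rad/s): [2.79, 2.79, 3.14, 3.14, 3.14, 3.14, 3.14].

## Interface

Orientations are given as a unit quaternion [x, y, z, w].
In Python, from cell import bot, optics gives the robot as it stands.
- The arm moves only by the tool move_arm, never from a script. Its argument "targets" is a list of rows, each a list of 7 numbers: the shift along the tool's x, y, z in mm, then the turn, a rotation vector about the tool's x, y, z in degrees, then the opening, from 0 (shut) to 1 (fully open). In form: [[tx, ty, tz, ax, ay, az, claw], ...]. A call has exactly 5 rows; each row is the pose to reach, as a shift and turn from the pose commanded when the call began, along the tool's axes at that moment; what a row does not reach only later rows make up. A row lasts 1/12 s, in which the tool goes at most 41.7 mm and 7.16 degrees, less where a joint would pass 70% of its speed; a pose out of reach is approached as far as the arm can. A call with a gripper value outside its range is refused whole. The fingers move at their own pace and stop on an object; "squeeze" is the grip in N (left out, the last holds). Time passes only in rows, so rows that repeat a pose let the fingers close, or fill a call up. It gives the time, the measured TCP pose, the force, the opening and the grip force at its end, in the units of the state.
- bot.get_obs(): the state, without advancing time (a new reading comes with each control period).
- optics.snapshot(name): name is "scene" or "top" or "wrist"; returns the picture (384x512x3 uint8, blue, green, red); there is no depth.
- optics.get_calibration(name): a dict with "fovy" (degrees; the focal length in pixels is half the picture's height over the tangent of half this angle, whatever the lens; pixels are square), "cx", "cy" (the principal point, pixels), "D" ([k1, k2, p1, p2, k3] as OpenCV has them; the pictures are not rectified), "R" (3x3) and "t" (3): a world point X has camera coordinates R X + t. Camera axes: x right, y down, z forward; pixel columns grow to the right and rows downward; lengths in m; the calibration is good to about 2 mm. A picture is of the moment at which its call begins: read the wrist's pose just before it. get_calibration takes no time and is no camera call; for the wrist camera it gives the pose at the moment of the call.
- bot.sign_off(): hands the job in; it is judged then, once.
The state is a dict: "time_s": time; "joints": joint angles; "joint_velocities": joint speeds; "tau": joint torques, N m; "eef_pos": TCP position; "tcp_rot": TCP orientation; "force": force on the tool from outside, world axes, zero at the start; "moment": the same for the moment, N m; "opening": finger opening in m; "gripper_force": force on a finger pad.
Only numpy, scipy, OpenCV 4.12 (cv2) and the standard library are available. Lean on these libraries where they do the work, as an engineer would, in place of code of your own. Each camera call takes 0.05 s, during which the arm holds its last target. There are 200 camera calls.

## Working session

There is one attempt and no reset: what is moved stays moved. The work goes in short steps, Python scripts to look and compute and a tool call to move; the robot and the scene stay as the last step left them, time stands still between calls to the robot, and variables do not carry over. Pictures are saved under pics/ and viewed, at most 11 in all, crops included, and the job is handed in when it is done.

Besides the shell and the picture viewer there is one more tool, called after "Request:" as name([rows], argument=value, ...), one row to a line, values as JSON. move_arm: Moves the arm, as the interface text tells. Its arguments: {"type":"object","properties":{"targets":{"type":"array"},"squeeze":{"type":"number"}},"required":["targets"]}

```bash
ls; mkdir -p pics; cat > h.py <<'E'
import numpy as np, cv2
from cell import bot, optics
from scipy.spatial.transform import Rotation as Ro
def K(c):
    f=192/np.tan(np.radians(c["fovy"])/2); return np.array([[f,0,c["cx"]],[0,f,c["cy"]],[0,0,1]])
def ray(c,px):
    R=np.array(c["R"]);t=np.array(c["t"])
    u=cv2.undistortPoints(np.array(px,float).reshape(-1,1,2),K(c),np.array(c["D"],float)).reshape(-1,2)
    d=np.c_[u,np.ones(len(u))]@R; return -R.T@t,d
def onz(c,px,z):
    o,d=ray(c,px); s=(np.broadcast_to(z,len(d))-o[2])/d[:,2]; return o+d*s[:,None]
def proj(c,X):
    R=np.array(c["R"]);t=np.array(c["t"],float)
    return cv2.projectPoints(np.array(X,float).reshape(-1,1,3),cv2.Rodrigues(R)[0],t,K(c),np.array(c["D"],float))[0].reshape(-1,2)
E
python3 - <<'E'
from h import *
o=bot.get_obs(); print(o, bot.tcp_to_tips)
for n in("top","scene"):
    im=optics.snapshot(n); c=optics.get_calibration(n); print(n,c)
    cv2.imwrite(f"pics/{n}0.png",im); cv2.imwrite(f"pics/{n}0v.png",cv2.resize(im,(800,600),interpolation=cv2.INTER_CUBIC))
E
```

```text
pics
{'time_s': 0.0, 'joints': array([ 1.24051261,  0.61590723, -0.01263136,  1.42497973,  0.00810912,
        1.10340879, -0.04038423]), 'joint_velocities': array([ 0.00030787, -0.00107696,  0.000484  , -0.0004069 , -0.00091365,
        0.00188418,  0.00019566]), 'tau': array([ 6.23851956e-04, -4.69212413e+01,  2.59403419e-01, -1.71036100e+01,
        9.98279254e-03,  9.73852817e-03,  1.79158985e-05]), 'eef_pos': array([ 0.19435263, -0.61990194,  0.40351852]), 'tcp_rot': array([ 9.88478213e-01,  1.51357399e-01, -2.20408914e-04, -1.30796082e-03]), 'force': array([ 0.45047656, -1.17059528, -0.68822299]), 'moment': array([-0.05514534,  0.01399549,  0.03220822]), 'gripper_force': 0.0, 'opening': 0.08488691950397083} 0.1734
top {'fovy': 56.3819392081895, 'cx': 256.97850756865654, 'cy': 190.44095489795188, 'D': array([0.01978759, 0.        , 0.        , 0.        , 0.        ]), 'R': array([[ 0.02551053, -0.99904235, -0.03554714],
       [-0.98158062, -0.01829816, -0.19017007],
       [ 0.18933751,  0.03974373, -0.98110741]]), 't': array([-0.03715176,  0.48056507,  0.84925785])}
scene {'fovy': 51.428372971925626, 'cx': 258.2810895715628, 'cy': 193.8109608819266, 'D': array([0.02913891, 0.        , 0.        , 0.        , 0.        ]), 'R': array([[-0.80261902, -0.59648876, -0.00196661],
       [-0.31883969,  0.43180377, -0.84373382],
       [ 0.50412692, -0.67656978, -0.53675821]]), 't': array([0.34635137, 0.22968837, 0.76918215])}
```

View pics/top0v.png

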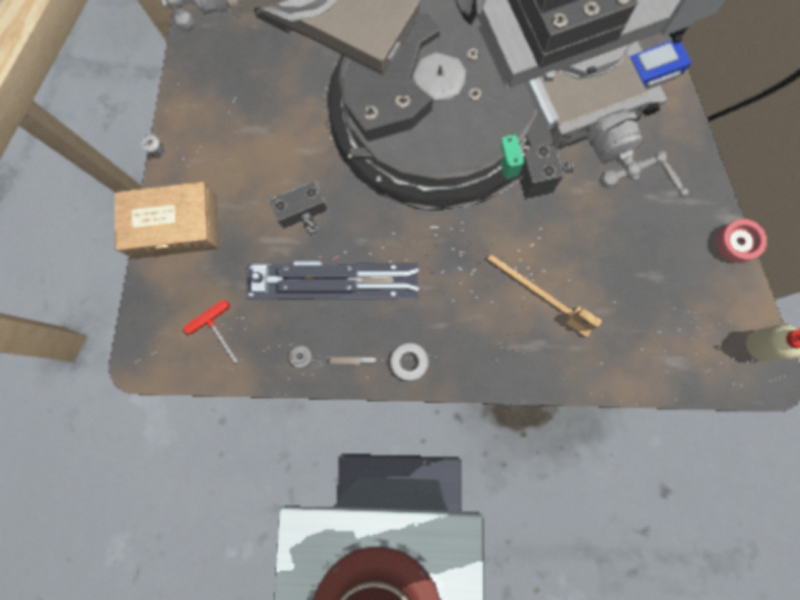

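View pics/scene0v.png

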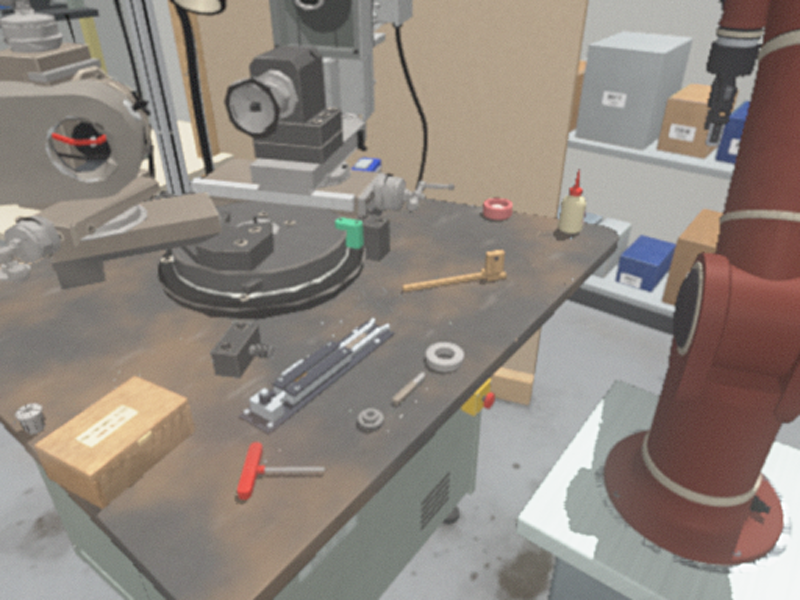

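The top view (800x600) shows the guide lying from (248,280), the stop end, to (418,280), the infeed. The stick's tip is at (490,258) and its handle at about (583,318). The ring (409,362), spare blank (352,360), nut (300,356) and hex key (210,325) all lie nearer the robot. The scene view agrees with this layout.

```bash
python3 - <<'E'
from h import *
im=cv2.imread("pics/top0.png"); c=optics.get_calibration("top")
hsv=cv2.cvtColor(im,cv2.COLOR_BGR2HSV)
m=cv2.inRange(hsv,(8,90,120),(25,255,255)); m[:155]=0;m[222:]=0;m[:,:300]=0;m[:,400:]=0
n,l,s,ce=cv2.connectedComponentsWithStats(m); k=1+np.argmax(s[1:,4]); print(s[k],ce[k])
ys,xs=np.where(l==k); P=onz(c,np.c_[xs,ys],0.01)
# blade: pixels left part
b=xs<350; 
vx,vy,x0,y0=cv2.fitLine(P[b][:,:2].astype(np.float32),cv2.DIST_L2,0,.01,.01).ravel()
print("blade dir",vx,vy,np.degrees(np.arctan2(vy,vx)),"pt",x0,y0)
d=np.array([vx,vy]); a=(P[:,:2]-[x0,y0])@d; print("range",a.min(),a.max(), "ends",[x0,y0]+d*a.min(),[x0,y0]+d*a.max())
# guide base corners rough
for p in [(248,298),(248,264),(418,298),(418,264)]: print(p,onz(c,np.array([p])/1.5625,0.004))
crop=im[158:222,150:410]; 
cv2.imwrite("pics/crop.png",cv2.resize(crop,None,fx=3.07,fy=3.07,interpolation=cv2.INTER_CUBIC))
E
```

```text
[312 164  72  45 311] [349.64630225 188.3022508 ]
blade dir 0.5810935 0.8138368 54.47251 pt 0.52660877 -0.21751724
range -0.14698630861674591 0.059320245152305655 ends [ 0.44119598 -0.33714011] [ 0.56107937 -0.16924024]
(248, 298) [[0.48368784 0.23443721 0.004     ]]
(248, 264) [[0.54276269 0.23904381 0.004     ]]
(418, 298) [[ 0.48904221 -0.05240789  0.004     ]]
(418, 264) [[ 0.54761099 -0.05123837  0.004     ]]
```

View pics/crop.png

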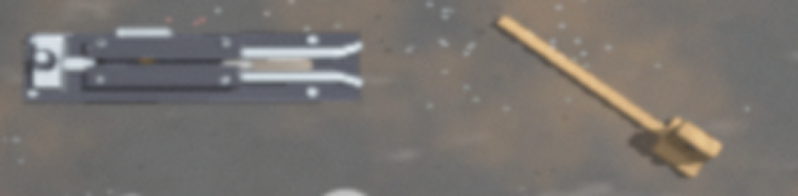

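The crop shows the guide with its rails at the right (infeed) and the stop at the left. The stick is well separated from it, with its blade tip at crop (500,18). The estimates match the given sizes: base 289 x 59 mm, stick 206 mm. I'll start moving toward the handle.

Request:
move_arm([
  [33, -20, 10, 0, 0, -3.5, 1],
  [67, -41, 20, 0, 0, -7, 1],
  [100, -62, 30, 0, 0, -11, 1],
  [134, -83, 40, 0, 0, -15, 1],
  [168, -104, 50, 0, 0, -18.5, 1],
])

```text
time_s: 0.52
eef_pos: [0.3243, -0.4691, 0.354]
tcp_rot: [0.951, 0.31, -0.0, -0.0]
force: [0.1, -0.4, 0.5]
opening: 0.0852
gripper_force: 0.0
```

```bash
cat >> h.py <<'E'
def go(pos,yaw):
    o=bot.get_obs(); R=Ro.from_quat(o["tcp_rot"]); p=np.array(o["eef_pos"])
    y=np.radians(yaw); T=Ro.from_matrix(np.array([[np.cos(y),np.sin(y),0],[np.sin(y),-np.cos(y),0],[0,0,-1]]))
    X=R.as_matrix(); print("t",o["time_s"],"pos",p.round(4),"yaw",np.degrees(np.arctan2(X[1,0],X[0,0])).round(2),"q7",o["joints"][6].round(2),"F",np.round(o["force"],1),"open",o["opening"])
    print("shift mm",(R.inv().apply(np.array(pos)-p)*1000).round(1),"turn",np.degrees((R.inv()*T).as_rotvec()).round(2))
E
python3 -c "
from h import *
go([.4536,-.3197,.30],54.5)"
```

```text
t 0.5167 pos [ 0.3243 -0.4691  0.354 ] yaw 36.07 q7 -0.08 F [ 0.1 -0.4  0.5] open 0.0852450785372864
shift mm [192.4 -44.6  54. ] turn [ -0.04  -0.02 -18.43]
```

Request:
move_arm([
  [38, -9, 10, 0, 0, -3.7, 1],
  [77, -18, 21, 0, 0, -7.4, 1],
  [115, -27, 32, 0, 0, -11, 1],
  [154, -36, 43, 0, 0, -14.8, 1],
  [192, -45, 54, 0, 0, -18.4, 1],
])

```text
time_s: 0.93
eef_pos: [0.4537, -0.32, 0.3]
tcp_rot: [0.889, 0.458, -0.0, -0.0]
force: [-0.3, -0.9, 0.5]
opening: 0.0851
gripper_force: 0.0
```

Request:
move_arm([
  [0, 0, 0, 0, 0, 0, 1],
  [0, 0, 0, 0, 0, 0, 1],
  [0, 0, 0, 0, 0, 0, 1],
  [0, 0, 0, 0, 0, 0, 1],
  [0, 0, 0, 0, 0, 0, 1],
])

```text
time_s: 1.35
eef_pos: [0.4517, -0.3233, 0.3009]
tcp_rot: [0.891, 0.455, -0.0, 0.0]
force: [-0.2, 0.3, -0.7]
opening: 0.0852
gripper_force: 0.0
```

```bash
python3 - <<'E'
from h import *
go([.4536,-.3197,.19],54.5)
c=optics.get_calibration("wrist"); im=optics.snapshot("wrist"); cv2.imwrite("pics/w1.png",im)
import pickle; pickle.dump(c,open("w1.pkl","wb")); print(c["R"],c["t"])
a=np.radians(54.5);d=np.array([np.cos(a),np.sin(a),0]);n=np.array([-d[1],d[0],0]);o=np.array([.4536,-.3197,0])
print(proj(c,[o+d*x+n*y+[0,0,.052] for x in(-.018,.018) for y in(-.007,.007)]).round())
print(proj(c,[o+d*.185+[0,0,.01]]).round())
E
```

```text
t 1.35 pos [ 0.4517 -0.3233  0.3009] yaw 54.11 q7 -0.19 F [-0.2  0.3 -0.7] open 0.08523995898150295
shift mm [  4.2  -0.5 110.9] turn [ 0.01  0.07 -0.39]
[[ 8.10378096e-01 -5.85906541e-01  9.31336288e-04]
 [-5.62643098e-01 -7.77756561e-01  2.80227544e-01]
 [-1.63462798e-01 -2.27614274e-01 -9.59933152e-01]] [-0.55682446 -0.00453561  0.28057432]
[[260. 220.]
 [241. 220.]
 [260. 173.]
 [240. 173.]]
[[249. -63.]]
```

View pics/w1.png

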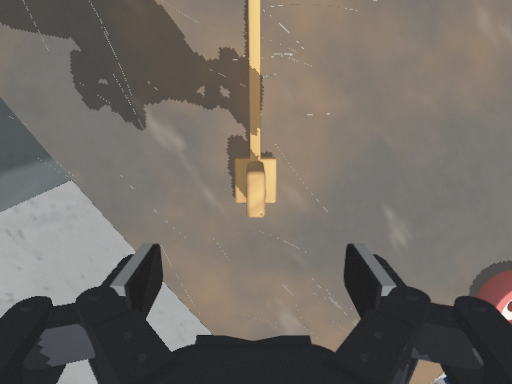

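The wrist view shows the foot at (255,180), the handle top at about x 247–266, y 165–217, and the blade running up at x≈255. This is a few mm off the prediction.

```bash
python3 - <<'E'
from h import *
import pickle; c=pickle.load(open("w1.pkl","rb")); im=cv2.imread("pics/w1.png"); hsv=cv2.cvtColor(im,cv2.COLOR_BGR2HSV)
m=cv2.inRange(hsv,(8,110,60),(28,255,255)); m[:,:225]=0;m[:,290:]=0;m[230:]=0
L=[]
for r in list(range(5,150,12))+list(range(150,222,4)):
    x=np.where(m[r])[0]; 
    if len(x): print(r,x.min(),x.max(),int(im[r,256].sum()),end=" | ")
    if r<125 and len(x): L.append(((x.min()+x.max())/2,r))
P=onz(c,L,.01); vx,vy,x0,y0=cv2.fitLine(P[:,:2].astype(np.float32),cv2.DIST_L2,0,.01,.01).ravel(); print("\nyaw",np.degrees(np.arctan2(vy,vx)),x0,y0)
H=onz(c,[(256.5,217),(256.5,191),(256.5,165)],.052); print(H)
F=onz(c,[(235,158),(276,158),(235,203),(276,203)],.01); print(F,F.mean(0))
E
```

```text
5 249 249 589 | 17 249 249 590 | 29 249 249 588 | 41 249 249 590 | 53 249 249 587 | 65 250 250 581 | 77 250 259 371 | 89 250 259 373 | 101 250 259 372 | 113 251 259 363 | 125 251 259 361 | 137 250 254 564 | 149 251 256 561 | 150 251 279 560 | 154 251 257 560 | 158 237 272 355 | 162 238 287 290 | 166 235 264 279 | 170 236 264 288 | 174 235 265 512 | 178 236 265 536 | 182 236 265 551 | 186 236 275 560 | 190 236 275 570 | 194 236 264 579 | 198 236 249 578 | 202 237 261 563 | 206 248 258 526 | 210 248 254 537 | 214 250 262 560 | 
yaw 58.31788 0.5126523 -0.23941964
[[ 0.44816967 -0.33514453  0.052     ]
 [ 0.4600111  -0.3186495   0.052     ]
 [ 0.47129254 -0.30293809  0.052     ]]
[[ 0.45559973 -0.29446499  0.01      ]
 [ 0.48374111 -0.31481368  0.01      ]
 [ 0.43159349 -0.32658782  0.01      ]
 [ 0.46091065 -0.34779952  0.01      ]] [ 0.45796124 -0.3209165   0.01      ]
```

Request:
move_arm([
  [7, 4, 22, 0, 0, -0.7, 1],
  [7, 4, 44, 0, 0, -0.7, 1],
  [7, 4, 66, 0, 0, -0.7, 1],
  [7, 4, 88, 0, 0, -0.7, 1],
  [7, 4, 109, 0, 0, -0.7, 1],
])

```text
time_s: 1.82
eef_pos: [0.4595, -0.3194, 0.191]
tcp_rot: [0.887, 0.461, -0.0, 0.0]
force: [-0.5, -0.6, 0.7]
opening: 0.085
gripper_force: 0.0
```

Request:
move_arm([
  [0, 0, 0, 0, 0, 0, 1],
  [0, 0, 0, 0, 0, 0, 0.5],
  [0, 0, 0, 0, 0, 0, 0],
  [0, 0, 0, 0, 0, 0, 0],
  [0, 0, 0, 0, 0, 0, 0],
], squeeze=110)

```text
time_s: 2.23
eef_pos: [0.4605, -0.3187, 0.1932]
tcp_rot: [0.887, 0.462, 0.001, 0.001]
force: [0.1, 0.0, -0.1]
opening: 0.0383
gripper_force: 0.0
```

Request:
move_arm([
  [0, 0, 0, 0, 0, 0, 0],
  [0, 0, 0, 0, 0, 0, 0],
  [0, 0, 0, 0, 0, 0, 0],
  [0, 0, 0, 0, 0, 0, 0],
  [0, 0, 0, 0, 0, 0, 0],
])

```text
time_s: 2.65
eef_pos: [0.4603, -0.3184, 0.1928]
tcp_rot: [0.887, 0.462, 0.0, 0.001]
force: [-0.6, 0.4, 5.8]
opening: 0.0121
gripper_force: 107.8
```

```bash
python3 -c "
from h import *
go([.5223,-.277,.2328],91)"
```

```text
t 2.65 pos [ 0.4603 -0.3184  0.1928] yaw 55.02 q7 -0.23 F [-0.6  0.4  5.8] open 0.012121435658009416
shift mm [ 69.5  27.1 -40. ] turn [ 7.000e-02  3.000e-02 -3.598e+01]
```

Request:
move_arm([
  [0, 0, -5, 0, 0, 0, 0],
  [0, 0, -12, 0, 0, 0, 0],
  [0, 0, -22, 0, 0, 0, 0],
  [0, 0, -32, 0, 0, 0, 0],
  [0, 0, -40, 0, 0, 0, 0],
])

```text
time_s: 3.07
eef_pos: [0.4603, -0.3184, 0.2332]
tcp_rot: [0.887, 0.462, 0.0, 0.001]
force: [1.1, 0.2, -1.2]
opening: 0.0125
gripper_force: 107.1
```

Request:
move_arm([
  [5, 2, 0, 0, 0, -3, 0],
  [12, 5, 0, 0, 0, -7, 0],
  [20, 8, 0, 0, 0, -11, 0],
  [28, 11, 0, 0, 0, -15, 0],
  [35, 14, 0, 0, 0, -18, 0],
])

```text
time_s: 3.48
eef_pos: [0.4921, -0.2974, 0.2326]
tcp_rot: [0.803, 0.596, 0.0, 0.0]
force: [0.4, -0.4, -0.9]
opening: 0.0128
gripper_force: 107.1
```

```bash
python3 -c "
from h import *
go([.5223,-.277,.2328],91)"
```

```text
t 3.4833 pos [ 0.4921 -0.2974  0.2326] yaw 73.19 q7 -0.04 F [ 0.4 -0.4 -0.9] open 0.012784147062065666
shift mm [28.3 23.1 -0.2] turn [ 5.000e-02  1.000e-02 -1.781e+01]
```

Request:
move_arm([
  [5, 4, 0, 0, 0, -3.5, 0],
  [11, 9, 0, 0, 0, -7, 0],
  [17, 14, 0, 0, 0, -11, 0],
  [23, 19, 0, 0, 0, -15, 0],
  [28, 23, 0, 0, 0, -17.8, 0],
])

```text
time_s: 3.9
eef_pos: [0.5223, -0.2774, 0.2326]
tcp_rot: [0.701, 0.713, 0.0, 0.0]
force: [-0.8, 0.5, -0.5]
opening: 0.0124
gripper_force: 107.1
```

Request:
move_arm([
  [0, 0, 0, 0, 0, 0, 0],
  [0, 0, 0, 0, 0, 0, 0],
  [0, 0, 0, 0, 0, 0, 0],
  [0, 0, 0, 0, 0, 0, 0],
  [0, 0, 0, 0, 0, 0, 0],
])

```text
time_s: 4.32
eef_pos: [0.5214, -0.2781, 0.2318]
tcp_rot: [0.703, 0.712, -0.0, -0.0]
force: [-0.9, 0.7, -1.1]
opening: 0.0125
gripper_force: 107.2
```

```bash
python3 - <<'E'
from h import *
go([.5223,-.277,.2328],91)
import pickle
for n in("wrist","top"):
    c=optics.get_calibration(n); im=optics.snapshot(n); cv2.imwrite(f"pics/{n}2.png",im); pickle.dump(c,open(f"{n}2.pkl","wb"))
w=cv2.imread("pics/wrist2.png"); t=cv2.imread("pics/top2.png")[150:225,150:370]
tt=cv2.resize(t,(512,175),interpolation=cv2.INTER_CUBIC)
cv2.imwrite("pics/both2.png",np.vstack([w,tt]))
E
```

```text
t 4.3167 pos [ 0.5214 -0.2781  0.2318] yaw 90.73 q7 0.15 F [-0.9  0.7 -1.1] open 0.012487718503243242
shift mm [ 1.   0.9 -1. ] turn [-0.03  0.02 -0.27]
```

View pics/both2.png

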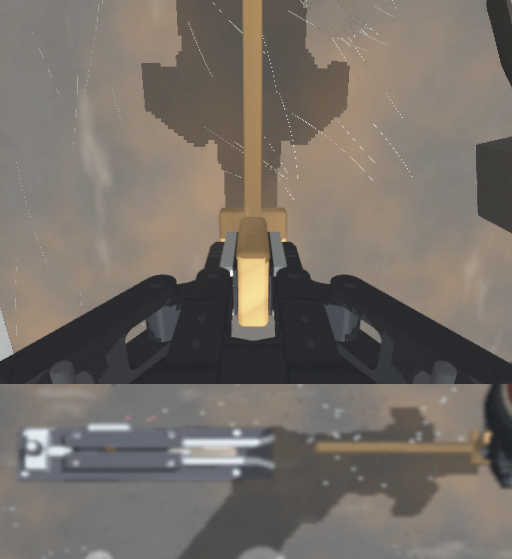

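The wrist view shows the stick held straight, with the blade centred at column ~252. The tip is out of view. The top strip shows the blade nearly collinear with the guide. For a closer look at the infeed I'll raise the arm and shift it sideways over the guide.

Request:
move_arm([
  [15, -4, -5, 0, 0, 0, 0],
  [38, -9, -10, 0, 0, 0, 0],
  [60, -14, -15, 0, 0, 0, 0],
  [82, -19, -20, 0, 0, 0, 0],
  [105, -25, -25, 0, 0, 0, 0],
])

```text
time_s: 4.83
eef_pos: [0.4951, -0.1723, 0.257]
tcp_rot: [0.702, 0.712, 0.0, 0.0]
force: [0.3, 0.2, -1.2]
opening: 0.0126
gripper_force: 107.2
```

Request:
move_arm([
  [23, -6, -6, 0, 0, 0, 0],
  [46, -12, -12, 0, 0, 0, 0],
  [69, -18, -18, 0, 0, 0, 0],
  [90, -25, -25, 0, 0, 0, 0],
  [100, -25, -25, 0, 0, 0, 0],
])

```text
time_s: 5.25
eef_pos: [0.468, -0.0704, 0.2829]
tcp_rot: [0.701, 0.713, 0.001, -0.0]
force: [-1.1, -0.1, -0.9]
opening: 0.0127
gripper_force: 107.3
```

Request:
move_arm([
  [0, 0, 0, 0, 0, 0, 0],
  [0, 0, 0, 0, 0, 0, 0],
  [0, 0, 0, 0, 0, 0, 0],
  [0, 0, 0, 0, 0, 0, 0],
  [0, 0, 0, 0, 0, 0, 0],
])

```text
time_s: 5.67
eef_pos: [0.4691, -0.0747, 0.2813]
tcp_rot: [0.703, 0.711, -0.0, -0.0]
force: [1.0, -1.7, -1.0]
opening: 0.0128
gripper_force: 107.3
```

```bash
python3 - <<'E'
from h import *
go([.5223,-.277,.2328],91)
import pickle
c=optics.get_calibration("wrist"); im=optics.snapshot("wrist"); cv2.imwrite("pics/w3.png",im); pickle.dump(c,open("w3.pkl","wb"))
cv2.imwrite("pics/w3v.png",cv2.resize(im,(800,600),interpolation=cv2.INTER_CUBIC))
E
```

```text
t 5.6667 pos [ 0.4691 -0.0747  0.2813] yaw 90.66 q7 -0.18 F [ 1.  -1.7 -1. ] open 0.01282056097109827
shift mm [-202.8   50.9   48.6] turn [-0.03  0.02 -0.34]
```

View pics/w3v.png

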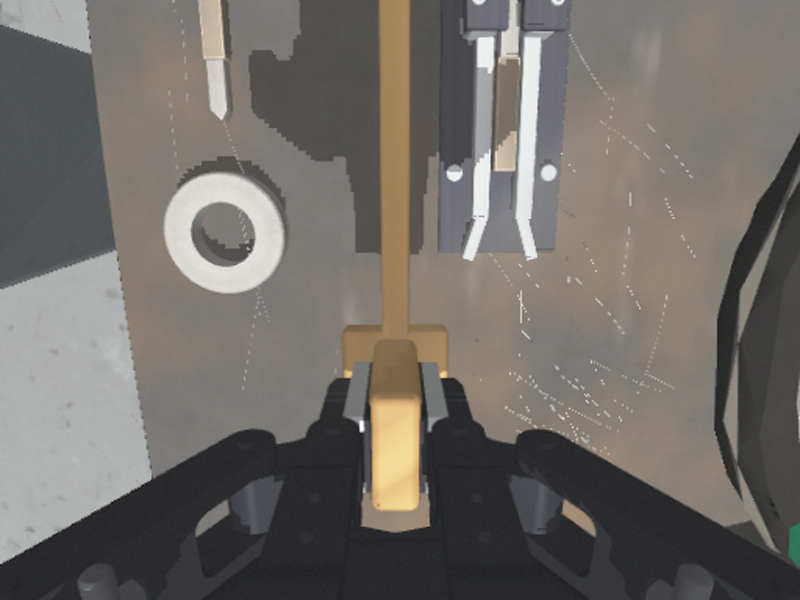

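The close wrist view (800x600) shows the base's back corners at (438,252) and (555,250). The rail tops run at about x 481 and 528, with the flare ends at (468,258) and (532,256). The blank's back end is at (504,170), and the held blade sits at x≈395. I'll measure these.

```bash
python3 - <<'E'
from h import *
import pickle
c=pickle.load(open("w3.pkl","rb")); im=cv2.imread("pics/w3.png"); g=cv2.cvtColor(im,cv2.COLOR_BGR2GRAY)
for r in (30,40,60,80,100,120,130): print(r,g[r,270:370:1].tolist() if r in(60,120) else "")
hsv=cv2.cvtColor(im,cv2.COLOR_BGR2HSV); 
B=cv2.inRange(hsv,(112,30,20),(135,255,140))
for r in (10,30,60,100,130,150):
    x=np.where(B[r,270:380])[0]+270; print(r,"base",x.min() if len(x) else None,x.max() if len(x) else None)
s=1.5625
cor=onz(c,np.array([(438,252),(555,250)])/s,.004); print("corners",cor.round(4))
bl=onz(c,np.array([(494,171),(514,171)])/s,.014); print("blank back",bl.round(4))
# blade of held stick, top at z = tcp-.155-.035+.01
z=.2813-.155-.035+.01
L=[]
W=cv2.inRange(hsv,(8,90,50),(28,255,255))
for r in range(3,200,12):
    x=np.where(W[r,230:275])[0]+230; L.append(((x.min()+x.max()+0)/2,r))
P=onz(c,L,z); print("blade",L[0],L[-1],P[[0,-1]].round(4))
vx,vy,x0,y0=cv2.fitLine(P[:,:2].astype(np.float32),cv2.DIST_HUBER,0,.01,.01).ravel(); print(np.degrees(np.arctan2(vy,vx)),x0,y0)
E
```

```text
30 
40 
60 [81, 83, 81, 81, 82, 82, 82, 83, 83, 82, 83, 65, 67, 72, 75, 73, 73, 74, 75, 75, 70, 72, 72, 73, 74, 75, 74, 74, 72, 72, 71, 71, 79, 99, 121, 158, 170, 168, 168, 166, 166, 166, 163, 162, 160, 127, 80, 97, 119, 125, 117, 116, 115, 116, 116, 115, 113, 112, 113, 112, 113, 132, 112, 114, 216, 239, 238, 237, 237, 237, 237, 236, 235, 234, 192, 113, 112, 111, 110, 113, 111, 111, 111, 112, 111, 110, 111, 111, 111, 112, 112, 105, 118, 125, 125, 124, 125, 125, 127, 125]
80 
100 
120 [84, 83, 83, 118, 128, 128, 126, 127, 127, 129, 113, 98, 110, 114, 114, 115, 119, 115, 114, 111, 109, 115, 115, 114, 113, 114, 113, 114, 113, 114, 112, 112, 108, 219, 239, 239, 239, 239, 238, 236, 235, 235, 233, 135, 117, 118, 119, 119, 118, 117, 118, 120, 119, 123, 120, 120, 117, 97, 105, 121, 143, 215, 234, 233, 233, 232, 230, 229, 227, 227, 215, 154, 130, 129, 129, 131, 129, 128, 129, 130, 129, 128, 128, 128, 128, 125, 126, 127, 137, 140, 140, 139, 140, 140, 140, 139, 139, 139, 138, 138]
130 
10 base None None
30 base None None
60 base None None
100 base None None
130 base None None
150 base None None
corners [[ 0.4923 -0.0498  0.004 ]
 [ 0.553  -0.0479  0.004 ]]
blank back [[ 0.5167 -0.0086  0.014 ]
 [ 0.5262 -0.0084  0.014 ]]
blade (np.float64(252.5), 3) (np.float64(252.5), 195) [[ 0.4689  0.0381  0.1013]
 [ 0.4699 -0.0491  0.1013]]
-89.132416 0.46926516 -0.0031345717
```

```bash
python3 - <<'E'
from h import *
import pickle
c=pickle.load(open("w3.pkl","rb"))
for n,z,pl in(("base",.004,[(280.8,60),(361.2,60),(280.7,120),(357.8,120)]),("rail in",.013,[(315.2,60),(333.6,60),(313,120),(330.7,120)]),("rail out",.013,[(303.5,60),(344,60),(302.8,120),(340.8,120)])):
    P=onz(c,pl,z); a=P[:2].mean(0);b=P[2:].mean(0); d=a-b
    print(n,P.round(4).tolist(),"mid",a.round(4),b.round(4),"yaw",np.degrees(np.arctan2(d[1],d[0])).round(2),"w",np.linalg.norm(P[0]-P[1]).round(4),np.linalg.norm(P[2]-P[3]).round(4))
E
```

```text
base [[0.4901, 0.0267, 0.004], [0.5504, 0.028, 0.004], [0.4915, -0.0172, 0.004], [0.5519, -0.0162, 0.004]] mid [0.5202 0.0274 0.004 ] [ 0.5217 -0.0167  0.004 ] yaw 91.93 w 0.0603 0.0605
rail in [[0.5141, 0.0261, 0.013], [0.5274, 0.0264, 0.013], [0.515, -0.0163, 0.013], [0.5283, -0.0161, 0.013]] mid [0.5207 0.0262 0.013 ] [ 0.5216 -0.0162  0.013 ] yaw 91.27 w 0.0133 0.0134
rail out [[0.5056, 0.0259, 0.013], [0.5349, 0.0265, 0.013], [0.5073, -0.0165, 0.013], [0.536, -0.016, 0.013]] mid [0.5203 0.0262 0.013 ] [ 0.5216 -0.0162  0.013 ] yaw 91.85 w 0.0293 0.0287
```

```bash
python3 -c "
from h import *
go([.5271,-.258,.235],91.4)"
```

```text
t 5.7167 pos [ 0.4691 -0.0745  0.2814] yaw 90.68 q7 -0.18 F [-0.7  0.5 -2.2] open 0.012552702984201749
shift mm [-184.2   55.9   46.4] turn [-0.03  0.01 -0.72]
```

Request:
move_arm([
  [-20, 6, 4, 0, 0, -0.2, 0],
  [-50, 15, 10, 0, 0, -0.4, 0],
  [-85, 26, 18, 0, 0, -0.5, 0],
  [-120, 36, 28, 0, 0, -0.7, 0],
  [-150, 46, 36, 0, 0, -0.7, 0],
])

```text
time_s: 6.13
eef_pos: [0.5169, -0.2261, 0.2449]
tcp_rot: [0.699, 0.716, -0.001, 0.0]
force: [0.8, -0.5, -1.7]
opening: 0.0126
gripper_force: 107.3
```

Request:
move_arm([
  [-20, 6, 6, 0, 0, 0, 0],
  [-34, 10, 10, 0, 0, 0, 0],
  [-34, 10, 10, 0, 0, 0, 0],
  [-34, 10, 10, 0, 0, 0, 0],
  [-34, 10, 10, 0, 0, 0, 0],
])

```text
time_s: 6.55
eef_pos: [0.5278, -0.2552, 0.2357]
tcp_rot: [0.697, 0.717, 0.0, -0.001]
force: [0.2, 0.2, -1.9]
opening: 0.0126
gripper_force: 107.3
```

```bash
python3 -c "
from h import *
go([.5271,-.258,.199],91.4)"
```

```text
t 6.55 pos [ 0.5278 -0.2552  0.2357] yaw 91.57 q7 0.12 F [ 0.2  0.2 -1.9] open 0.012568242612938884
shift mm [-2.9 -0.7 36.7] turn [-0.03 -0.09  0.17]
```

Now lower the stick, settle, then check from the top and wrist cameras.

Request:
move_arm([
  [-2, -0.7, 8, 0, 0, 0.1, 0],
  [-2, -0.7, 16, 0, 0, 0.1, 0],
  [-2, -0.7, 24, 0, 0, 0.1, 0],
  [-2, -0.7, 32, 0, 0, 0.1, 0],
  [-2, -0.7, 36.5, 0, 0, 0.1, 0],
])

```text
time_s: 6.97
eef_pos: [0.5269, -0.2578, 0.1977]
tcp_rot: [0.698, 0.716, -0.0, -0.001]
force: [-0.1, -0.0, -1.6]
opening: 0.0123
gripper_force: 107.3
```

Request:
move_arm([
  [0, 0, 0, 0, 0, 0, 0],
  [0, 0, 0, 0, 0, 0, 0],
  [0, 0, 0, 0, 0, 0, 0],
  [0, 0, 0, 0, 0, 0, 0],
  [0, 0, 0, 0, 0, 0, 0],
])

```text
time_s: 7.38
eef_pos: [0.5275, -0.2585, 0.1997]
tcp_rot: [0.698, 0.716, 0.0, 0.0]
force: [0.5, 0.6, -0.9]
opening: 0.0127
gripper_force: 107.3
```

```bash
python3 - <<'E'
from h import *
go([.5271,-.258,.199],91.4)
for n in("scene","top"): cv2.imwrite(f"pics/{n}4.png",optics.snapshot(n))
t=cv2.imread("pics/top4.png")[155:215,150:360]; s=cv2.imread("pics/scene4.png")[155:255,160:360]
cv2.imwrite("pics/b4.png",np.vstack([cv2.resize(t,(780,223),interpolation=cv2.INTER_CUBIC),cv2.resize(s,(780,370))[:,:,:]]))
E
```

```text
t 7.3833 pos [ 0.5275 -0.2585  0.1997] yaw 91.4 q7 0.1 F [ 0.5  0.6 -0.9] open 0.01269743244789447
shift mm [ 0.5 -0.4  0.7] turn [0.05 0.02 0.  ]
```

View pics/b4.png

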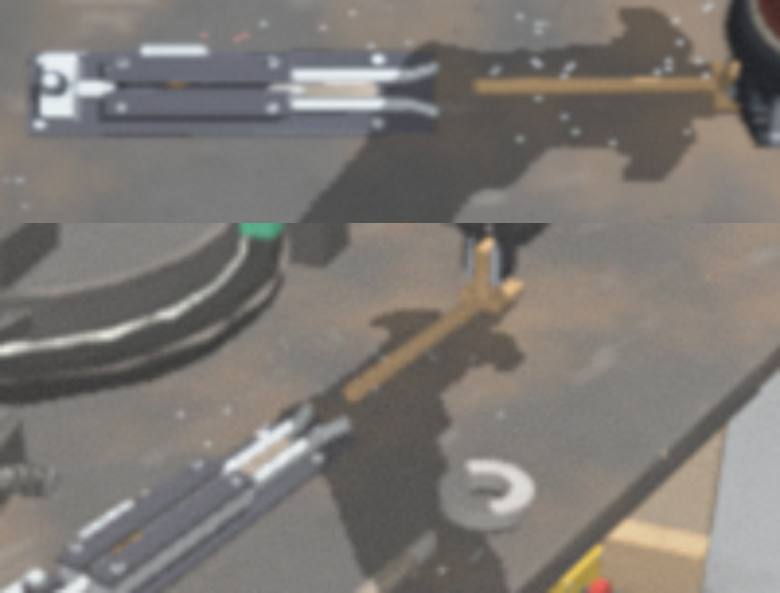

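The tip is at top-strip (475,87) and the flare mouth is centred at about (436,88), so the blade is aligned. The gap to the base end is about 27 mm. I'll advance into the infeed.

Request:
move_arm([
  [9, 0, 0, 0, 0, 0, 0],
  [18, 0, 0, 0, 0, 0, 0],
  [27, 0, 0, 0, 0, 0, 0],
  [36, 0, 0, 0, 0, 0, 0],
  [45, 0, 0, 0, 0, 0, 0],
])

```text
time_s: 7.9
eef_pos: [0.5262, -0.2117, 0.1993]
tcp_rot: [0.698, 0.716, 0.0, -0.0]
force: [0.4, -0.1, -1.3]
opening: 0.0123
gripper_force: 107.3
```

Request:
move_arm([
  [2, 0, 0, 0, 0, 0, 0],
  [4, 0, 0, 0, 0, 0, 0],
  [6, 0, 0, 0, 0, 0, 0],
  [8, 0, 0, 0, 0, 0, 0],
  [10, 0, 0, 0, 0, 0, 0],
])

```text
time_s: 8.32
eef_pos: [0.5259, -0.2038, 0.1992]
tcp_rot: [0.699, 0.715, -0.0, 0.0]
force: [-0.1, 0.9, -2.4]
opening: 0.0128
gripper_force: 107.3
```

```bash
python3 - <<'E'
from h import *
go([.5271-.055*.028,-.2035,.199],91.4); print(bot.get_obs()["force"],bot.get_obs()["moment"])
import pickle
c=optics.get_calibration("wrist"); im=optics.snapshot("wrist"); cv2.imwrite("pics/w5.png",im); pickle.dump(c,open("w5.pkl","wb"))
t=optics.snapshot("top")[155:215,150:360]
cv2.imwrite("pics/b5.png",np.vstack([cv2.resize(t,(768,219),interpolation=cv2.INTER_CUBIC),cv2.resize(im[:190,128:384],(768,380)[0:1]+(380,))]))
E
```

```text
t 8.3167 pos [ 0.5259 -0.2038  0.1992] yaw 91.35 q7 0.01 F [-0.1  0.9 -2.4] open 0.012787883314998402
shift mm [ 0.3 -0.3  0.2] turn [-0.    0.02 -0.05]
[-0.12450901  0.90315839 -2.38239718] [-0.06184079  0.03501381  0.02884861]
```

View pics/b5.png

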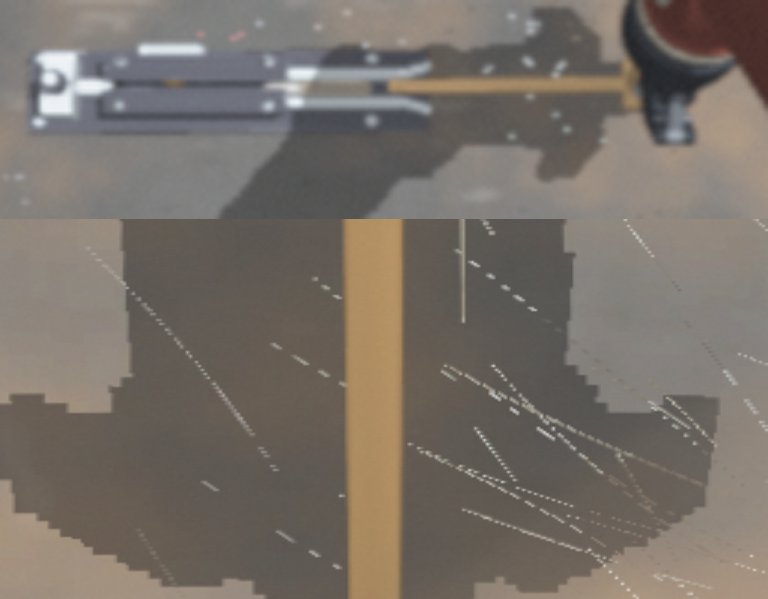

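The tip is now between the rails at strip (388,86) and the blank's back end is at about (372,86), an 11 mm gap with no side force. I'll advance to just short of the shoe.

Request:
move_arm([
  [5, 0, 0, 0, 0, 0, 0],
  [11, 0, 0, 0, 0, 0, 0],
  [18, 0, 0, 0, 0, 0, 0],
  [25, -0.1, 0, 0, 0, 0, 0],
  [32, -0.2, 0, 0, 0, 0, 0],
])

```text
time_s: 8.83
eef_pos: [0.5249, -0.1704, 0.1992]
tcp_rot: [0.698, 0.716, 0.0, -0.0]
force: [0.1, -0.0, -0.6]
opening: 0.0127
gripper_force: 107.3
```

Request:
move_arm([
  [6, 0, 0, 0, 0, 0, 0],
  [12, 0, 0, 0, 0, 0, 0],
  [18, 0, 0, 0, 0, 0, 0],
  [24, -0.1, 0, 0, 0, 0, 0],
  [28, -0.2, 0, 0, 0, 0, 0],
])

```text
time_s: 9.25
eef_pos: [0.5241, -0.1424, 0.1993]
tcp_rot: [0.698, 0.716, 0.0, -0.0]
force: [-0.4, -0.1, -1.2]
opening: 0.0125
gripper_force: 107.3
```

```bash
python3 -c "
from h import *
go([.5271-.1185*.028,-.1400,.199],91.4); print(bot.get_obs()['force'],bot.get_obs()['moment'])"
```

```text
t 9.25 pos [ 0.5241 -0.1424  0.1993] yaw 91.45 q7 -0.09 F [-0.4 -0.1 -1.2] open 0.012523867098181247
shift mm [ 2.4 -0.3  0.3] turn [ 0.01 -0.03  0.05]
[-0.36890864 -0.11079763 -1.19652872] [-0.11373803 -0.02900594  0.00415608]
```

Request:
move_arm([
  [3, 0, 0, 0, 0, 0, 0],
  [6, 0, 0, 0, 0, 0, 0],
  [8, 0, 0, 0, 0, 0, 0],
  [10, -0.1, 0, 0, 0, 0, 0],
  [12, -0.1, 0, 0, 0, 0, 0],
])

```text
time_s: 9.67
eef_pos: [0.5237, -0.1316, 0.1993]
tcp_rot: [0.699, 0.716, -0.0, 0.0]
force: [-0.0, -0.4, -0.3]
opening: 0.0127
gripper_force: 107.3
```

Request:
move_arm([
  [2, 0, 0, 0, 0, 0, 0],
  [4, 0, 0, 0, 0, 0, 0],
  [6, 0, 0, 0, 0, 0, 0],
  [8, 0, 0, 0, 0, 0, 0],
  [10, 0, 0, 0, 0, 0, 0],
])

```text
time_s: 10.08
eef_pos: [0.5234, -0.1262, 0.1998]
tcp_rot: [0.7, 0.714, -0.003, 0.003]
force: [0.7, -11.3, 3.2]
opening: 0.0127
gripper_force: 107.8
```

Request:
move_arm([
  [2, 0, 0, 0, 0, 0, 0],
  [4, 0, 0, 0, 0, 0, 0],
  [6, 0, 0, 0, 0, 0, 0],
  [8, 0, 0, 0, 0, 0, 0],
  [10, 0, 0, 0, 0, 0, 0],
])

```text
time_s: 10.5
eef_pos: [0.5234, -0.1155, 0.1998]
tcp_rot: [0.7, 0.714, -0.002, 0.003]
force: [0.8, -9.2, 2.2]
opening: 0.0125
gripper_force: 107.8
```

Request:
move_arm([
  [1, 0, 0, 0, 0, 0, 0],
  [2, 0, 0, 0, 0, 0, 0],
  [3, 0, 0, 0, 0, 0, 0],
  [4, 0, 0, 0, 0, 0, 0],
  [4, 0, 0, 0, 0, 0, 0],
])

```text
time_s: 10.92
eef_pos: [0.5231, -0.111, 0.1997]
tcp_rot: [0.7, 0.715, -0.002, 0.002]
force: [-0.2, -7.8, 2.0]
opening: 0.0124
gripper_force: 107.8
```

```bash
python3 - <<'E'
from h import *
go([.5271-.154*.028,-.1040,.199],91.4); print(bot.get_obs()['force'],bot.get_obs()['moment'])
t=optics.snapshot("top")[155:215,150:360]
cv2.imwrite("pics/b6.png",cv2.resize(t,(784,224),interpolation=cv2.INTER_CUBIC))
E
```

```text
t 10.9167 pos [ 0.5231 -0.111   0.1997] yaw 91.21 q7 -0.15 F [-0.2 -7.8  2. ] open 0.012428605391197105
shift mm [ 7.  -0.2  0.7] turn [ 0.01  0.32 -0.18]
[-0.19461369 -7.78458613  2.0013007 ] [-1.37559974  0.02663076  0.11292143]
```

View pics/b6.png

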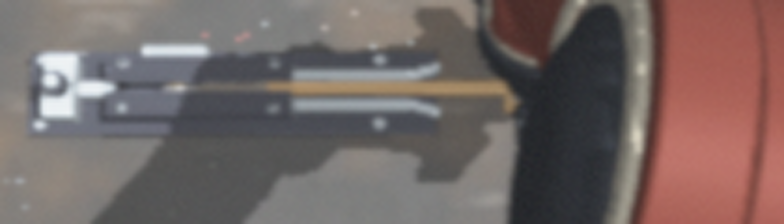

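The strip shows the blade inside the covered part with the grey ground end at about (175,88). The drag is about 8 N after the shoe bump of about 11 N. The arm is compliant, roughly 1.7 N/mm, which makes force control easy. I'll continue slowly.

Request:
move_arm([
  [1, 0, 0, 0, 0, 0, 0],
  [2, 0, 0, 0, 0, 0, 0],
  [3, 0, 0, 0, 0, 0, 0],
  [4, 0, 0, 0, 0, 0, 0],
  [5, 0, 0, 0, 0, 0, 0],
])

```text
time_s: 11.38
eef_pos: [0.5228, -0.1062, 0.1997]
tcp_rot: [0.7, 0.715, -0.002, 0.002]
force: [-1.8, -8.6, 2.1]
opening: 0.0128
gripper_force: 107.8
```

Request:
move_arm([
  [1, 0, 0, 0, 0, 0, 0],
  [2, 0, 0, 0, 0, 0, 0],
  [3, 0, 0, 0, 0, 0, 0],
  [4, 0, 0, 0, 0, 0, 0],
  [5, 0, 0, 0, 0, 0, 0],
])

```text
time_s: 11.8
eef_pos: [0.5225, -0.1011, 0.1996]
tcp_rot: [0.699, 0.715, -0.002, 0.002]
force: [-1.2, -7.4, 1.3]
opening: 0.0125
gripper_force: 107.8
```

Request:
move_arm([
  [1, 0, 0, 0, 0, 0, 0],
  [2, 0, 0, 0, 0, 0, 0],
  [3, 0, 0, 0, 0, 0, 0],
  [4, 0, 0, 0, 0, 0, 0],
  [5, 0, 0, 0, 0, 0, 0],
])

```text
time_s: 12.22
eef_pos: [0.5223, -0.096, 0.1996]
tcp_rot: [0.699, 0.715, -0.002, 0.002]
force: [-0.6, -9.0, 2.2]
opening: 0.0129
gripper_force: 107.8
```

Request:
move_arm([
  [1, 0, 0, 0, 0, 0, 0],
  [2, 0, 0, 0, 0, 0, 0],
  [3, 0, 0, 0, 0, 0, 0],
  [4, 0, 0, 0, 0, 0, 0],
  [5, 0, 0, 0, 0, 0, 0],
])

```text
time_s: 12.63
eef_pos: [0.5222, -0.091, 0.1995]
tcp_rot: [0.699, 0.715, -0.002, 0.001]
force: [0.4, -7.8, 1.4]
opening: 0.0128
gripper_force: 107.8
```

Request:
move_arm([
  [1, 0, 0, 0, 0, 0, 0],
  [2, 0, 0, 0, 0, 0, 0],
  [3, 0, 0, 0, 0, 0, 0],
  [4, 0, 0, 0, 0, 0, 0],
  [5, 0, 0, 0, 0, 0, 0],
])

```text
time_s: 13.05
eef_pos: [0.5221, -0.0862, 0.1996]
tcp_rot: [0.699, 0.715, -0.003, 0.002]
force: [-0.6, -10.3, 2.1]
opening: 0.0126
gripper_force: 107.9
```

Request:
move_arm([
  [0.5, 0, 0, 0, 0, 0, 0],
  [1, 0, 0, 0, 0, 0, 0],
  [1.5, 0, 0, 0, 0, 0, 0],
  [2, 0, 0, 0, 0, 0, 0],
  [2.5, 0, 0, 0, 0, 0, 0],
])

```text
time_s: 13.47
eef_pos: [0.522, -0.0856, 0.1998]
tcp_rot: [0.7, 0.714, -0.004, 0.003]
force: [-0.9, -12.8, 3.9]
opening: 0.0124
gripper_force: 108.1
```

The buffer has been reached: the stick moved only 0.6 mm for 2.5 mm commanded, and the force is rising. With a drag of about 8.3 N, the target is about 20 N in total.

Request:
move_arm([
  [0.6, 0, 0, 0, 0, 0, 0],
  [1.2, 0, 0, 0, 0, 0, 0],
  [1.8, 0, 0, 0, 0, 0, 0],
  [2.4, 0, 0, 0, 0, 0, 0],
  [2.5, 0, 0, 0, 0, 0, 0],
])

```text
time_s: 13.88
eef_pos: [0.5219, -0.0849, 0.2]
tcp_rot: [0.701, 0.714, -0.005, 0.003]
force: [-1.0, -15.5, 4.5]
opening: 0.0128
gripper_force: 108.3
```

Request:
move_arm([
  [0.8, 0, 0, 0, 0, 0, 0],
  [1.6, 0, 0, 0, 0, 0, 0],
  [2.4, 0, 0, 0, 0, 0, 0],
  [3.2, 0, 0, 0, 0, 0, 0],
  [3.5, 0, 0, 0, 0, 0, 0],
])

```text
time_s: 14.3
eef_pos: [0.5218, -0.0838, 0.2002]
tcp_rot: [0.701, 0.713, -0.006, 0.005]
force: [-1.4, -20.6, 7.2]
opening: 0.0122
gripper_force: 108.6
```

Request:
move_arm([
  [0, 0, 0, 0, 0, 0, 0],
  [0, 0, 0, 0, 0, 0, 0],
  [0, 0, 0, 0, 0, 0, 0],
  [0, 0, 0, 0, 0, 0, 0],
  [0, 0, 0, 0, 0, 0, 0],
])

```text
time_s: 14.72
eef_pos: [0.5218, -0.0838, 0.2003]
tcp_rot: [0.701, 0.713, -0.006, 0.005]
force: [-1.9, -20.8, 6.7]
opening: 0.0126
gripper_force: 108.6
```

```bash
python3 -c "
from h import *
go([.5218,-.0838,.2],91.4)
o=bot.get_obs();print(o['force'],o['moment'])"
```

```text
t 14.7167 pos [ 0.5218 -0.0838  0.2003] yaw 90.92 q7 -0.2 F [ -1.9 -20.8   6.7] open 0.012637495833271572
shift mm [0.1 0.  0.3] turn [-0.13  0.88 -0.48]
[ -1.91549473 -20.83538758   6.67238415] [-3.3510355   0.44636016  0.35873493]
```

Request:
move_arm([
  [0.3, 0, 0, 0, 0, 0, 0],
  [0.6, 0, 0, 0, 0, 0, 0],
  [0.6, 0, 0, 0, 0, 0, 0],
  [0.6, 0, 0, 0, 0, 0, 0],
  [0.6, 0, 0, 0, 0, 0, 0],
])

```text
time_s: 15.13
eef_pos: [0.5217, -0.0837, 0.2003]
tcp_rot: [0.702, 0.713, -0.006, 0.005]
force: [-1.6, -20.2, 7.0]
opening: 0.0125
gripper_force: 108.7
```

Held at about 12 N over the drag for more than 0.8 s. Now I'll draw back straight along the channel.

Request:
move_arm([
  [-3, 0, 0, 0, 0, 0, 0],
  [-7, 0, 0, 0, 0, 0, 0],
  [-12, 0, 0, 0, 0, 0, 0],
  [-18, 0, 0, 0, 0, 0, 0],
  [-25, 0, 0, 0, 0, 0, 0],
])

```text
time_s: 15.55
eef_pos: [0.5229, -0.0975, 0.1992]
tcp_rot: [0.698, 0.716, 0.001, -0.001]
force: [-1.2, 1.0, -1.6]
opening: 0.0126
gripper_force: 107.2
```

Request:
move_arm([
  [-10, 0, 0, 0, 0, 0, 0],
  [-22, 0, 0, 0, 0, 0, 0],
  [-34, 0.1, 0, 0, 0, 0, 0],
  [-46, 0.1, 0, 0, 0, 0, 0],
  [-58, 0.2, 0, 0, 0, 0, 0],
])

```text
time_s: 15.97
eef_pos: [0.5244, -0.158, 0.1991]
tcp_rot: [0.699, 0.715, -0.0, -0.0]
force: [-0.4, 0.0, -1.9]
opening: 0.0125
gripper_force: 107.3
```

```bash
python3 -c "
from h import *
go([.5275,-.262,.2],91.4)
o=bot.get_obs();print(o['force'],o['moment'])"
```

```text
t 15.9667 pos [ 0.5244 -0.158   0.1991] yaw 91.36 q7 -0.07 F [-0.4  0.  -1.9] open 0.012487290708201036
shift mm [-104.     0.7   -0.9] turn [-0.01  0.01 -0.04]
[-0.42211119  0.04252051 -1.89812869] [0.00751799 0.02056553 0.02985319]
```

Request:
move_arm([
  [-12, 0, 0, 0, 0, 0, 0],
  [-26, 0.1, 0, 0, 0, 0, 0],
  [-42, 0.2, 0, 0, 0, 0, 0],
  [-58, 0.4, 0, 0, 0, 0, 0],
  [-74, 0.5, 0, 0, 0, 0, 0],
])

```text
time_s: 16.38
eef_pos: [0.5266, -0.232, 0.1992]
tcp_rot: [0.699, 0.716, -0.0, -0.0]
force: [0.5, -0.0, -2.6]
opening: 0.0125
gripper_force: 107.3
```

Request:
move_arm([
  [-12, 0, 0, 0, 0, 0, 0],
  [-24, 0, 0, 0, 0, 0, 0],
  [-36, 0, 0, 0, 0, 0, 0],
  [-36, 0, 0, 0, 0, 0, 0],
  [-36, 0, 0, 0, 0, 0, 0],
])

```text
time_s: 16.8
eef_pos: [0.5275, -0.2669, 0.1991]
tcp_rot: [0.699, 0.715, 0.0, -0.0]
force: [-0.2, 0.4, -1.5]
opening: 0.0122
gripper_force: 107.3
```

Request:
move_arm([
  [0, 0, 2, 0, 0, 0, 0],
  [0, 0, 4, 0, 0, 0, 0],
  [0, 0, 6, 0, 0, 0, 0],
  [0, 0, 6.5, 0, 0, 0, 0],
  [0, 0, 6.5, 0, 0, 0, 0],
])

```text
time_s: 17.22
eef_pos: [0.528, -0.2652, 0.1928]
tcp_rot: [0.698, 0.716, 0.0, -0.0]
force: [0.6, 0.9, 0.4]
opening: 0.0127
gripper_force: 107.9
```

```bash
python3 - <<'E'
from h import *
go([.5275,-.268,.1925],91.4)
t=optics.snapshot("top")[155:215,150:360];s=optics.snapshot("scene")[155:255,160:360]
cv2.imwrite("pics/b7.png",np.vstack([cv2.resize(t,(780,223),interpolation=cv2.INTER_CUBIC),cv2.resize(s,(780,370))]))
E
```

```text
t 17.2167 pos [ 0.528  -0.2652  0.1928] yaw 91.49 q7 0.11 F [0.6 0.9 0.4] open 0.012673564831768864
shift mm [-2.7 -0.5  0.3] turn [ 0.01 -0.05  0.09]
```

View pics/b7.png

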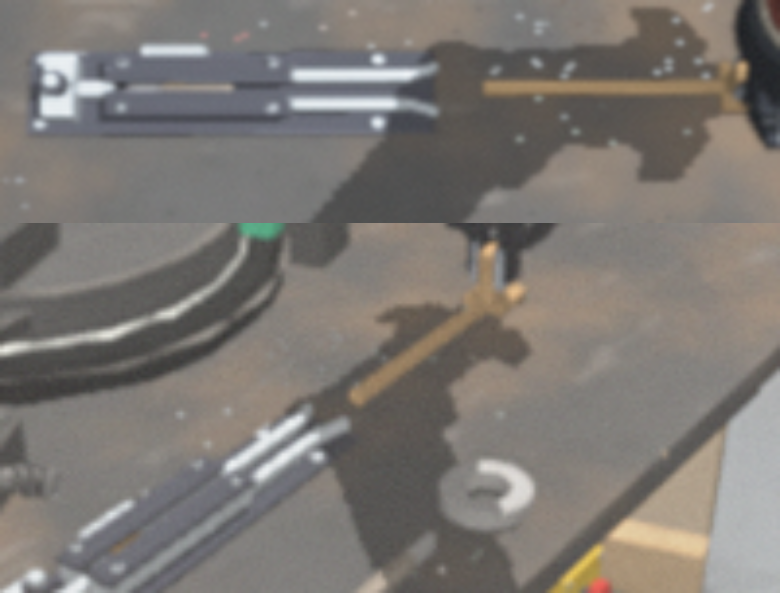

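The strip shows the blank in the slot with its back end at about (235,88), i.e. about 48 mm before the stop origin and within limits. The stick's tip is at (483,88), about 34 mm clear of the guide, and its foot is on the plate. I'll release it.

Request:
move_arm([
  [0, 0, 0.3, 0, 0, 0, 0.25],
  [0, 0, 0.3, 0, 0, 0, 0.5],
  [0, 0, 0.3, 0, 0, 0, 0.8],
  [0, 0, 0, 0, 0, 0, 1],
  [0, 0, 0, 0, 0, 0, 1],
], squeeze=20)

```text
time_s: 17.73
eef_pos: [0.5277, -0.2665, 0.1928]
tcp_rot: [0.698, 0.716, 0.0, 0.0]
force: [0.2, 0.2, 0.6]
opening: 0.0693
gripper_force: 0.0
```

Request:
move_arm([
  [0, 0, 0, 0, 0, 0, 1],
  [0, 0, 0, 0, 0, 0, 1],
  [0, 0, -10, 0, 0, 0, 1],
  [0, 0, -25, 0, 0, 0, 1],
  [0, 0, -45, 0, 0, 0, 1],
])

```text
time_s: 18.15
eef_pos: [0.5272, -0.2661, 0.2376]
tcp_rot: [0.698, 0.716, -0.0, -0.001]
force: [0.6, 0.1, 0.1]
opening: 0.0857
gripper_force: 0.0
```

Request:
move_arm([
  [0, 0, -20, 0, 0, 0, 1],
  [0, 0, -40, 0, 0, 0, 1],
  [0, 0, -60, 0, 0, 0, 1],
  [0, 0, -80, 0, 0, 0, 1],
  [0, 0, -80, 0, 0, 0, 1],
])

```text
time_s: 18.57
eef_pos: [0.529, -0.2665, 0.3228]
tcp_rot: [0.698, 0.716, 0.002, 0.004]
force: [0.6, -0.4, -0.1]
opening: 0.0855
gripper_force: 0.0
```

```bash
python3 - <<'E'
from h import *
t=optics.snapshot("top")[155:235,110:370];s=optics.snapshot("scene")[155:315,160:360]
w=optics.snapshot("wrist")
cv2.imwrite("pics/b8.png",np.vstack([cv2.resize(t,(780,240),interpolation=cv2.INTER_CUBIC),np.hstack([cv2.resize(s,(390,312)),cv2.resize(w,(390,312))])]))
E
```

```text
(no output)
```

View pics/b8.png

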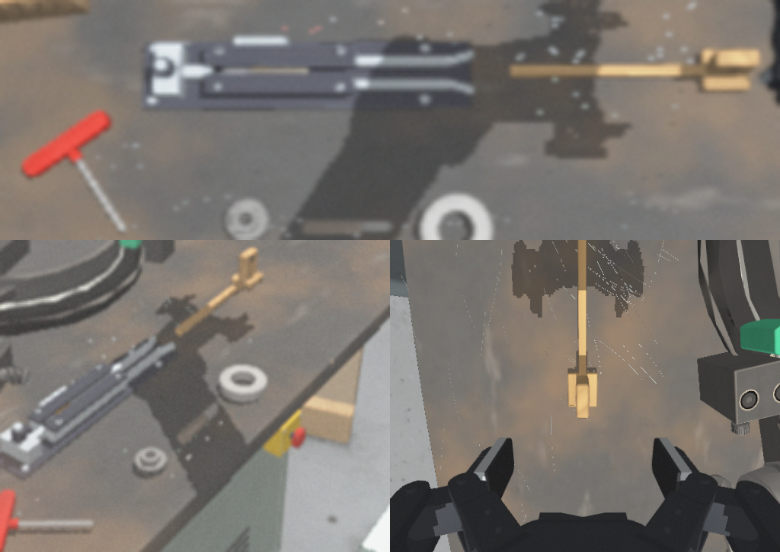

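The stick stands flat with its tip at (510,70), behind the guide's end at 472. The blank is home, visible in the slot, and the bystanders are where they were. I'll hand in.

```bash
python3 -c "
from h import *
print(bot.sign_off())"
```

```text
the job is handed in; nothing more can be done
None
```

I fed the blank through the channel and held it on the buffer at an estimated 12 N over the drag for about 0.8 s. I then drew the stick out, left it standing flat behind the guide, and handed the job in at about 19 s; no verdict came back.

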